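# Retain the brush roller with its spring clip

### The arm

A 6-joint arm with a two-finger parallel gripper is mounted at the origin on the work surface. World frame = base frame: x ahead of the robot, y to its left, z up, the work surface at z = 0. Lengths are in m, angles in degrees, forces in N, time in s.
With the tool pointing down it reaches from about 0.425 to 0.95 m from the base axis. Payload 14.7 kg.
Tool frame: the origin (TCP) lies midway between the tips of the shut fingers; the grasp point (between the pads) lies 19 mm behind it; z points along the fingers, x is the direction in which the jaws open and shut, and the axes are right-handed (so a half turn about z gives the same grasp; the last joint's range is limited). The gripper opens to 85 mm and grips with 20 to 120 N. Pads are 22 mm wide; open, the fingers measure 114 mm over their backs; the gripper's body (76 mm by 85 mm) begins 54 mm behind the grasp point. The pads swing forward as they close: fully open they stand 13 mm farther back than shut.
Start: joints at [-70.623, 27.513, 91.461, -0, 61.026, -2.67], TCP at [0.244, -0.602, 0.231] pointing down, gripper open.
Joint ranges: [-157.49, 157.49], [-46.99, 117.5], [13.45, 153.17], [-89.5, 269.5], [5.16, 153.95], [-167.48, 167.48]. Speed limits (degrees/s): [108.29, 108.29, 136.94, 172.46, 172.46, 172.46].

### API

Orientations are given as a 3x3 rotation matrix whose columns are the frame's x, y, z axes.
In Python, from cell import ctrl, camera, camera_model, ticket, regions_of gives the robot as it stands.
- The arm moves only by the shell command python3 -m creep 'ROWS' [OPENING]. ROWS is JSON, a list of rows, each an object with "slide": the shift along the tool's x, y, z in mm, a list of three; "rot": the turn, a rotation vector about the tool's x, y, z in rad, a list of three. In form: [{"slide": [x, y, z], "rot": [rx, ry, rz]}, ...]. A call has 1 to 5 rows; each row shifts and turns the commanded pose from where the row before left it, along the tool's axes as they then stand; what a row does not reach is not made up. A row lasts 1/8 s, in which the tool goes at most 62.5 mm and 10.7 degrees, less where a joint would pass 70% of its speed; a pose out of reach is approached as far as the arm can. A call with a gripper value outside its range is refused whole. OPENING is the closure, from 0 (fully open) to 1 (shut), set as the call begins (- or left out, the last holds). The fingers move at their own pace and stop on an object; the grip force is fixed at half the most. Time passes only in rows, so rows that do not move let the fingers close. It gives the time, the measured TCP pose, the force and the opening at its end, in the units of the state.
- ctrl.get_obs(): the state, without advancing time (a new reading comes with each control period).
- camera(name): name is "scene" or "top" or "wrist"; returns the picture (400x640x3 uint8, red, green, blue); there is no depth.
- camera_model(name): a dict with "mtx" (3x3 intrinsics, pixels), "k1" (the pictures are not rectified: a ray, as slopes to the right and down, at radius r is drawn at 1 + k1 r^2 times it, then the intrinsics apply), "R" (3x3) and "t" (3): a world point X has camera coordinates R X + t. Camera axes: x right, y down, z forward; pixel columns grow to the right and rows downward; lengths in m; the calibration is good to about 2 mm. A picture is of the moment at which its call begins: read the wrist's pose just before it. camera_model takes no time and is no camera call; for the wrist camera it gives the pose at the moment of the call.
- ticket.sign_off(): hands the job in, once; it reports no verdict.
Trained networks look in the newest picture that a camera, given by its name, has taken for a name from the list of things; names that differ only in an ending like _2 or _b are one class to them, and where a whole thing is asked for, a point or a joint stands for the part that bears it (a point fixed in the world has none). Each returns a list of dicts, best first, with "confidence" (0 to 1); they miss things now and then, are a little off and sometimes report something else, mostly with a low value. They report only what shows in the picture. A call takes as long as a camera call. They do not tell look-alikes from the thing itself.
- regions_of(camera, target): "region" (400x640 bool, what is visible of it) and "pixel" ([column, row] in pixels, amid what is visible of it).
The state is a dict: "time": time; "joint_positions": joint angles; "joint_vel": joint speeds; "joint_torque": joint torques, N m; "eef_pos": TCP position; "tcp_rot": TCP orientation; "wrist_force": force on the tool from outside, world axes, zero at the start; "torque": the same for the moment, N m; "opening": finger opening in m.
Only numpy, scipy, OpenCV 4.12 (cv2) and the standard library are available. Lean on these libraries where they do the work, as an engineer would, in place of code of your own. Each camera call takes 0.05 s, during which the arm holds its last target. There are 200 camera calls.

### The job

The brass brush roller has crept outwards on the machine's spindle. Push it gently back along the spindle until it is fully home, then take the larger spring clip from the wooden rack and press it straight down over the spindle into its groove until it snaps fully home, feeling for the groove rather than forcing it (never more than about 50 N), and let go. Leave the smaller clip and everything else on the table where it is.

Things in the scene. Friction and masses are not known exactly. Their poses are not given: they have to be found in the camera images.
- machine: Brushing machine fixed to the table: a green gearbox with a level steel spindle sticking out of it and a brass brush roller on the spindle. Origin: on the table straight below the nominal groove (point groove). x: along the spindle, from the gearbox towards its free end; z up. Spindle axis at y = 0, z = 105 mm. More than 50 N between a clip and the machine, or 60 N between the robot and the machine, damages it.
- groove (a point): NOMINAL middle of the spindle's groove, on the spindle axis. Groove 9 mm wide, 20 mm diameter; spindle 28 mm diameter, ending 42 mm beyond the groove. The spindle can be clamped further in or out: in each run the true groove stands, unmeasured, anywhere up to 14 mm from here along the machine's x, either way. It is stiff and does not shift under ordinary forces.
- gearbox_top (a point): Middle of the top of the gearbox, 141 mm above the table; the gearbox is 120 mm (x) by 110 mm, a flange on its face reaches 7 mm more towards the roller.
- roller (a joint): How far the roller stands out from home towards the spindle's free end, m. 0 = home at a slightly soft stop; starts at 0.012 to 0.028, covering the groove. Slides with 4 N of friction, stays where left. Brass drum 76 mm diameter, 50 mm long; wooden hub 38 mm diameter. At home the drum's outer face is 22 mm, the hub's outer face 6.5 mm from the true groove's middle, on the gearbox side.
- clip: The larger steel spring clip, 33 mm wide, 64 mm tall, jaws 6 mm thick, 65 g, upright in a slot of the rack. Origin: centre of its 20 mm bore. x: bore axis (thickness), y: width, z: up. Opening faces -z. It goes on upright, its x along the spindle. Seated, its origin is on the spindle axis and it holds by itself. The bridge over the bore is 31 mm wide, 4.4 mm thick, from z = 10 to 20 mm.
- clip_tab (a point): Middle of the clip's finger tab, a block 24 mm (y) x 10 mm (x) x 26 mm tall, 37 mm above the clip's origin: hold it here, from above.
- clip_mouth (a point): Bottom middle of the clip's mouth, 14 mm below its origin. Mouth flares to 28 mm; spring lips 15 mm apart. Lowered over the groove, the jaws first touch with the clip's origin about 15 mm above the spindle axis, over the full diameter about 20 mm above: there it cannot go on and must not be forced. From first touch in the groove about 10 to 15 N straight down snaps it on; then press it to the bottom.
- small_clip: A smaller steel spring clip, 21 mm wide, 46 mm tall, 6 mm thick, in another slot of the same rack; not for this spindle. Origin at its bore centre, axes as for the larger clip.
- rack: Dark wood rack fixed to the table, 168 (x) x 62 (y) x 26 mm high; origin under its centre. Three slots run along y at x = -50, 0 and +50 mm, 8.8 mm wide, floor 10 mm above the table. The two clips stand upright in two of them (which one varies), their x along the rack's x.
- brush: Hand brush lying bristles up, oval 130 x 50 x 39 mm; origin under its centre. Leave alone.
- wax_tin: Aluminium tin, 64 mm diameter, 35 mm tall; origin under its centre. Leave alone.
- slicker: Turned wooden tool standing upright, 34 mm diameter, 100 mm tall; origin under its centre. Leave alone.
- mallet: White mallet standing on its head, 60 mm diameter, 145 mm tall; origin under its centre. Leave alone.
- glue_jar: Amber jar, 66 mm diameter, 75 mm tall; origin under its centre. Leave alone.
- weight: Dark steel block, 90 x 55 x 35 mm; origin under its centre. Leave alone.
Things that resemble listed ones, but are neither listed nor needed, are in the scene too. Leave any purple look-alike of the clip alone.

How it is judged:
By the outcome, as a careful person would: the job done as asked, in the order asked, and still so for the second after the job is handed in, with the robot touching nothing.
It also fails if it takes over 50 s, if anything falls off the work surface, if the arm or the gripper's body presses on something with over 40 N, if the wrist force passes 120 N, or if a joint passes its speed limit or range.

## Working session

There is one attempt and no reset: what is moved stays moved. The work goes in short steps, Python scripts to look and compute and a shell command to move; the robot and the scene stay as the last step left them, time stands still between calls to the robot, and variables do not carry over. Pictures are saved under pics/ and viewed, about 8 in all and at most 12, crops included, and the job is handed in when it is done.

```bash
ls; mkdir -p pics; cat > h.py <<'E'
import numpy as np, cv2
from cell import ctrl, camera, camera_model, ticket, regions_of
def ray(m,px):
    K=np.array(m["mtx"]);R=np.array(m["R"]);t=np.array(m["t"])
    d=(np.array(px,float)-K[:2,2])/[K[0,0],K[1,1]]
    u=d.copy()
    for _ in range(20): u=d/(1+m["k1"]*(u@u))
    v=R.T@np.array([u[0],u[1],1]); return -R.T@t, v/np.linalg.norm(v)
def atz(m,px,z):
    c,v=ray(m,px); return c+v*(z-c[2])/v[2]
def proj(m,X):
    R=np.array(m["R"]);p=R@np.array(X,float)+np.array(m["t"]);u=p[:2]/p[2];u=u*(1+m["k1"]*(u@u))
    K=np.array(m["mtx"]);return u*[K[0,0],K[1,1]]+K[:2,2]
def tri(rs):
    A=0;b=0
    for c,v in rs:
        P=np.eye(3)-np.outer(v,v);A=A+P;b=b+P@c
    return np.linalg.solve(A,b)
def save(n,im): cv2.imwrite(n,cv2.cvtColor(im,cv2.COLOR_RGB2BGR))
E
python3 - <<'E'
from h import *
np.set_printoptions(precision=4,suppress=True)
o=ctrl.get_obs();print(o["time"],o["eef_pos"],o["tcp_rot"],o["opening"])
for n in("scene","top"):
    save(f"pics/{n}0.png",camera(n));m=camera_model(n);print(n,-np.array(m["R"]).T@m["t"])
    for t in("machine","roller","clip","small_clip","rack","clip_tab"):
        for r in regions_of(n,t)[:3]:
            print(t,round(r["confidence"],2),r["pixel"],r["region"].sum(),atz(m,r["pixel"],0.05)[:2])
E
```

```text
pics
0.0 [ 0.2439 -0.6021  0.2307] [[ 0.3754 -0.9269 -0.0004]
 [-0.9269 -0.3754  0.0011]
 [-0.0012 -0.0001 -1.    ]] 0.08585220803998081
scene [1.4817 0.339  0.8037]
machine 0.79 [389.4, 229.3] 6524 [0.5477 0.1944]
roller 0.97 [344.8, 202.8] 762 [0.4764 0.0559]
roller 0.32 [237.8, 214.1] 1029 [ 0.6191 -0.1948]
clip 0.69 [252.6, 203.8] 125 [ 0.5644 -0.1785]
clip 0.59 [263.2, 188.4] 139 [ 0.487  -0.1831]
small_clip 0.54 [219.2, 199.1] 52 [ 0.5752 -0.275 ]
rack 0.94 [235.4, 210.2] 1054 [ 0.6059 -0.2089]
clip_tab 0.61 [254.3, 207.8] 109 [ 0.5794 -0.1661]
clip_tab 0.33 [220.4, 198.2] 69 [ 0.5703 -0.274 ]
top [0.3927 0.0061 1.2159]
machine 0.6 [238.9, 177.3] 5309 [0.5583 0.1931]
roller 0.92 [283.1, 182.0] 746 [0.5443 0.0762]
roller 0.71 [353.6, 254.8] 441 [ 0.3506 -0.1061]
roller 0.21 [393.6, 117.8] 822 [ 0.7153 -0.2227]
clip 0.51 [376.5, 171.0] 43 [ 0.5707 -0.1722]
clip 0.46 [393.2, 210.2] 54 [ 0.4657 -0.2134]
rack 0.61 [399.3, 177.0] 1380 [ 0.5538 -0.2326]
clip_tab 0.58 [376.9, 169.9] 28 [ 0.5736 -0.1733]
clip_tab 0.56 [392.4, 209.2] 42 [ 0.4683 -0.2114]
```

```bash
python3 - <<'E'
import cv2,numpy as np
a=cv2.imread("pics/scene0.png")[110:330,170:500];b=cv2.imread("pics/top0.png")[100:290,180:460]
cv2.imwrite("pics/v1.png",cv2.resize(a,(800,533),interpolation=cv2.INTER_CUBIC))
cv2.imwrite("pics/v2.png",cv2.resize(b,(800,543),interpolation=cv2.INTER_CUBIC))
E
```

```text
(no output)
```

View pics/v1.png

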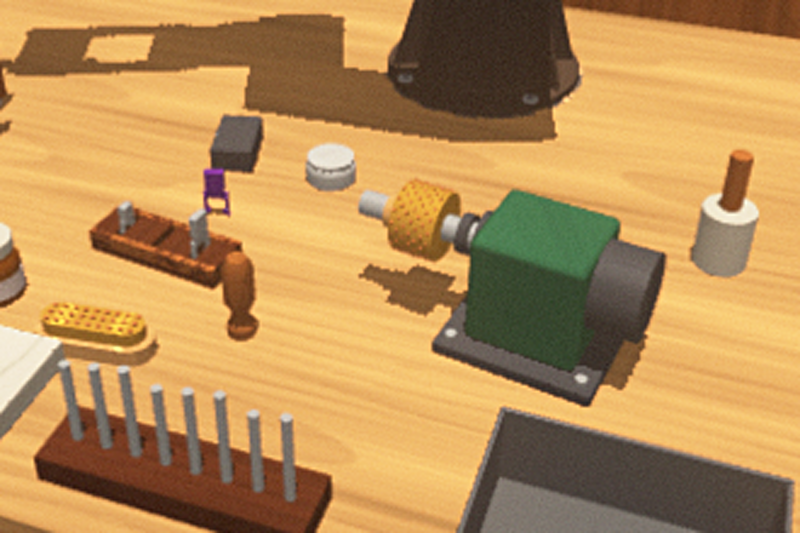

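View pics/v2.png

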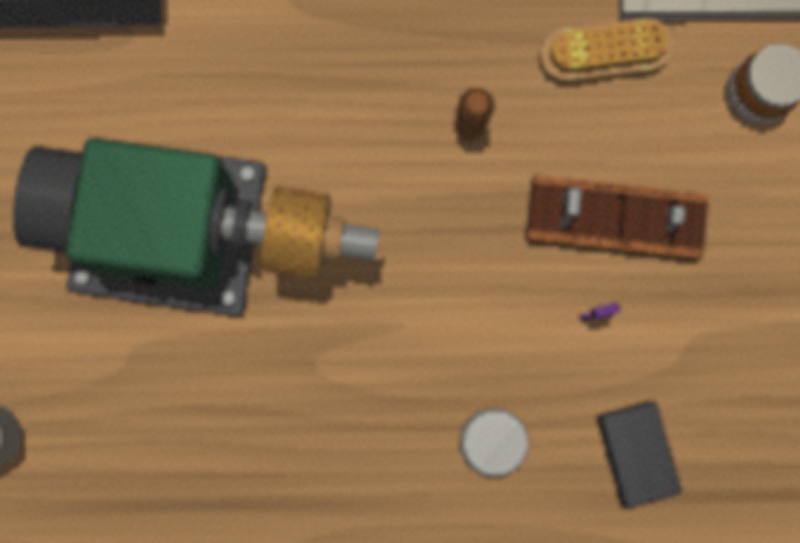

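The scene view shows the machine with its spindle pointing to -y. The rack is at top-camera (399,177), with the large clip in its left slot (~379,171) and the small one at (~417,176). The purple look-alike is at (~391,209) and the slicker is near (346,137). I'll look closer with the wrist camera.

```bash
python3 - <<'E'
from h import *
np.set_printoptions(precision=4,suppress=True)
m=camera_model("wrist");o=ctrl.get_obs();R=np.array(o["tcp_rot"])
c=-np.array(m["R"]).T@m["t"];print("cam in tool",R.T@(c-o["eef_pos"]));print(np.array(m["R"])@R);print(m["mtx"])
def g(T):  # tool slide to world target
    return R.T@(np.array(T)-o["eef_pos"])*1000
print("to rack view",g([0.50,-0.15,0.42]),g([.52,-.08,.42]))
m=camera_model("top")
for p in[(343,240),(377,244),(256,226)]: print(p,atz(m,(180+p[0]*.35,100+p[1]*.35),.105))
for p in[(535,177),(707,197),(700,260),(528,242)]: print(p,atz(m,(180+p[0]*.35,100+p[1]*.35),.026))
for p in[(88,140),(222,155),(200,275),(70,258)]: print(p,atz(m,(180+p[0]*.35,100+p[1]*.35),.141))
E
```

```text
cam in tool [-0.0007 -0.0809 -0.1411]
[[ 1.     -0.      0.0004]
 [ 0.0001  0.9486 -0.3166]
 [-0.0003  0.3166  0.9486]]
[[318.6346   0.     316.5949]
 [  0.     318.6346 194.7891]
 [  0.       0.       1.    ]]
to rack view [-323.2816 -407.1048 -188.6994] [-380.6557 -451.918  -188.7011]
(343, 240) [0.5315 0.0303 0.105 ]
(377, 244) [0.5276 0.0003 0.105 ]
(256, 226) [0.5449 0.1069 0.105 ]
(535, 177) [ 0.5995 -0.1513  0.026 ]
(707, 197) [ 0.5784 -0.3153  0.026 ]
(700, 260) [ 0.518  -0.3062  0.026 ]
(528, 242) [ 0.5373 -0.143   0.026 ]
(88, 140) [0.6165 0.2479 0.141 ]
(222, 155) [0.6019 0.1326 0.141 ]
(200, 275) [0.4986 0.1514 0.141 ]
(70, 258) [0.5145 0.2621 0.141 ]
```

```bash
python3 -m creep '[{"slide":[-32,-44,-12],"rot":[0,0,0]},{"slide":[-32,-44,-12],"rot":[0,0,0]},{"slide":[-32,-44,-12],"rot":[0,0,0]},{"slide":[-32,-44,-12],"rot":[0,0,0]},{"slide":[-32,-44,-12],"rot":[0,0,0]}]'
python3 -m creep '[{"slide":[-32,-44,-12],"rot":[0,0,0]},{"slide":[-32,-44,-12],"rot":[0,0,0]},{"slide":[-32,-44,-12],"rot":[0,0,0]},{"slide":[-32,-44,-12],"rot":[0,0,0]},{"slide":[-32,-44,-12],"rot":[0,0,0]}]'
python3 -m creep '[{"slide":[0,0,0],"rot":[0,0,-0.175]},{"slide":[0,0,0],"rot":[0,0,-0.175]},{"slide":[0,0,0],"rot":[0,0,-0.175]},{"slide":[0,0,0],"rot":[0,0,-0.175]},{"slide":[0,0,0],"rot":[0,0,-0.175]}]'
python3 -m creep '[{"slide":[0,0,0],"rot":[0,0,-0.175]},{"slide":[0,0,0],"rot":[0,0,0]},{"slide":[0,0,0],"rot":[0,0,0]}]'
cat >> h.py <<'E'
np.set_printoptions(precision=4,suppress=True)
def snap(fn,targets=()):
    o=ctrl.get_obs();m=camera_model("wrist");im=camera("wrist");save(fn,im)
    print(o["time"],o["eef_pos"],"yaw",np.degrees(np.arctan2(o["tcp_rot"][1][0],o["tcp_rot"][0][0])),o["wrist_force"])
    out=[]
    for t,z in targets:
        for r in regions_of("wrist",t)[:3]:
            print(t,round(r["confidence"],2),r["pixel"],r["region"].sum(),atz(m,r["pixel"],z)); out.append((t,r))
    return m,im,out
E
python3 - <<'E'
from h import *
snap("pics/w1.png",[("clip",.06),("clip_tab",.061),("small_clip",.05),("rack",.026),("machine",.1)])
E
```

```text
time: 1.32
eef_pos: [0.3886, -0.3701, 0.2918]
tcp_rot: [[0.375, -0.927, 0.0], [-0.927, -0.375, -0.0], [0.0, -0.0, -1.0]]
wrist_force: [1.1, 0.3, 0.1]
opening: 0.0852
time: 1.95
eef_pos: [0.5325, -0.139, 0.3519]
tcp_rot: [[0.375, -0.927, 0.001], [-0.927, -0.375, -0.0], [0.0, -0.0, -1.0]]
wrist_force: [0.8, -0.1, 0.6]
opening: 0.0851
time: 2.58
eef_pos: [0.5317, -0.1406, 0.3514]
tcp_rot: [[0.954, -0.3, 0.0], [-0.3, -0.954, -0.0], [0.0, 0.0, -1.0]]
wrist_force: [-0.8, -0.6, -0.5]
opening: 0.085
time: 2.95
eef_pos: [0.5317, -0.1407, 0.3514]
tcp_rot: [[0.99, -0.14, 0.0], [-0.14, -0.99, -0.0], [0.0, 0.0, -1.0]]
wrist_force: [-0.1, 0.3, 0.2]
opening: 0.0854
2.95 [ 0.5317 -0.1407  0.3514] yaw -8.032664290213098 [-0.064   0.3193  0.1776]
clip 0.62 [347.1, 169.6] 243 [ 0.5694 -0.1717  0.06  ]
clip 0.49 [284.0, 197.3] 135 [ 0.4753 -0.1996  0.06  ]
clip 0.46 [204.6, 224.8] 2228 [ 0.3517 -0.2256  0.06  ]
clip_tab 0.67 [347.8, 173.9] 227 [ 0.5696 -0.1777  0.061 ]
clip_tab 0.5 [281.5, 200.7] 245 [ 0.471  -0.2039  0.061 ]
rack 0.7 [339.2, 198.7] 3936 [ 0.5543 -0.2249  0.026 ]
machine 0.61 [296.5, 15.6] 905 [0.5311 0.0187 0.1   ]
```

View pics/w1.png

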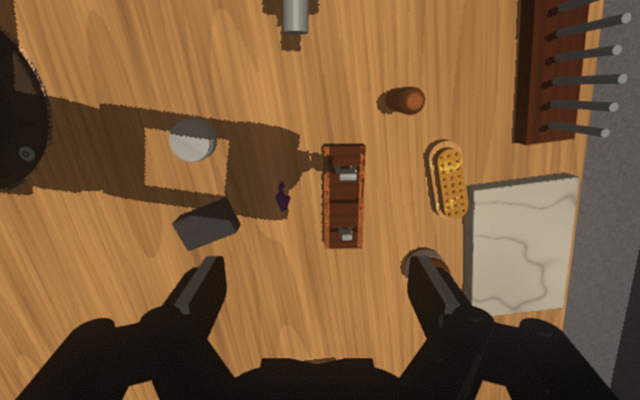

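Wrist view: the large clip's tab is at (347,174) in the rack's near slot, the small clip is at (346,236), the purple one at (283,197), and the spindle tip at (292,30). Next I'll look at the machine.

```bash
python3 -m creep '[{"slide":[-4,-52,15],"rot":[0,0,0]},{"slide":[-4,-52,15],"rot":[0,0,0]},{"slide":[-4,-52,15],"rot":[0,0,0]},{"slide":[0,0,0],"rot":[0,0,0]},{"slide":[0,0,0],"rot":[0,0,0]}]'
python3 - <<'E'
from h import *
m,im,out=snap("pics/w2.png",[("roller",.105),("machine",.1)])
E
```

```text
time: 3.88
eef_pos: [0.5411, 0.0154, 0.3064]
tcp_rot: [[0.991, -0.135, 0.0], [-0.135, -0.991, -0.0], [0.0, 0.0, -1.0]]
wrist_force: [0.2, -0.1, -1.2]
opening: 0.0855
3.875 [0.5411 0.0154 0.3064] yaw -7.760683588726102 [ 0.223  -0.1183 -1.2497]
roller 0.88 [307.1, 116.6] 4377 [0.5377 0.0701 0.105 ]
machine 0.8 [309.1, 55.9] 14500 [0.5481 0.1284 0.1   ]
```

View pics/w2.png

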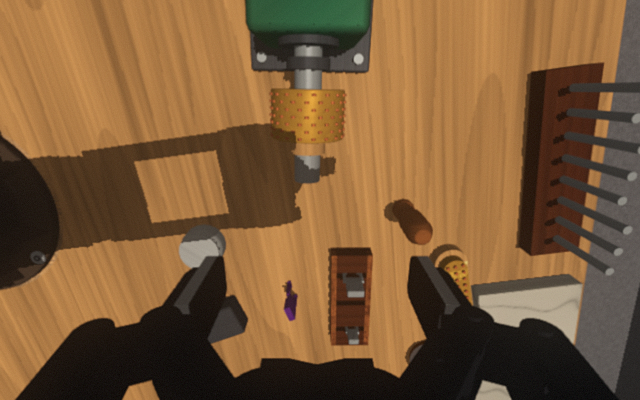

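```bash
python3 - <<'E'
from h import *
m=camera_model("wrist")
im=cv2.imread("pics/w2.png");hsv=cv2.cvtColor(im,cv2.COLOR_BGR2HSV)
print("hub/spindle profile col 308 rows:")
for r in range(60,190,3):
    row=im[r,308].astype(int); 
    s=hsv[r,265:350,1].astype(int); c=np.where(s<70)[0]+265
    print(r,row,hsv[r,308], (c.min(),c.max(),len(c)) if len(c) else None)
for r in(78,155,162,168): print(r, atz(m,(308,r),.105))
for c in (272,345): print(atz(m,(c,116),.105))
E
```

```text
hub/spindle profile col 308 rows:
60 [70 73 78] [11 26 78] (np.int64(265), np.int64(349), 82)
63 [73 78 81] [19 25 81] (np.int64(265), np.int64(349), 84)
66 [69 72 76] [13 23 76] (np.int64(265), np.int64(349), 85)
69 [125 135 141] [ 19  29 141] (np.int64(265), np.int64(349), 81)
72 [166 177 179] [ 25  19 179] (np.int64(295), np.int64(321), 27)
75 [162 173 177] [ 22  22 177] (np.int64(295), np.int64(320), 26)
78 [165 175 180] [ 20  21 180] (np.int64(295), np.int64(320), 26)
81 [163 173 176] [ 23  19 176] (np.int64(295), np.int64(320), 26)
84 [164 173 178] [ 19  20 178] (np.int64(295), np.int64(320), 26)
87 [163 172 176] [ 21  19 176] (np.int64(295), np.int64(320), 26)
90 [ 57 131 185] [ 17 176 185] None
93 [ 59 149 212] [ 18 184 212] None
96 [ 59 155 215] [ 18 185 215] None
99 [ 59 156 217] [ 18 186 217] None
102 [ 47  98 172] [ 12 185 172] None
105 [ 59 153 215] [ 18 185 215] None
108 [ 60 156 218] [ 18 185 218] None
111 [ 61 154 216] [ 18 183 216] None
114 [ 59 153 214] [ 18 185 214] None
117 [ 47  98 168] [ 13 184 168] None
120 [ 57 149 208] [ 18 185 208] None
123 [ 58 149 208] [ 1
[... 522 characters left out ...]
2 [145 153 160] [ 16  24 160] (np.int64(295), np.int64(319), 25)
165 [130 139 145] [ 18  26 145] (np.int64(296), np.int64(319), 24)
168 [73 82 89] [17 46 89] (np.int64(296), np.int64(318), 23)
171 [59 65 71] [15 43 71] (np.int64(295), np.int64(318), 24)
174 [58 65 73] [14 52 73] (np.int64(296), np.int64(318), 23)
177 [60 65 73] [12 45 73] (np.int64(295), np.int64(318), 24)
180 [58 66 73] [16 52 73] (np.int64(296), np.int64(317), 22)
183 [ 66  97 131] [ 14 127 131] None
186 [ 75 131 186] [ 15 152 186] None
189 [ 77 134 189] [ 15 151 189] None
78 [0.5445 0.1068 0.105 ]
155 [0.533  0.0288 0.105 ]
162 [0.5319 0.0211 0.105 ]
168 [0.5309 0.0144 0.105 ]
[0.5017 0.0749 0.105 ]
[0.5775 0.0644 0.105 ]
```

```bash
python3 - <<'E'
import cv2
im=cv2.imread("pics/w2.png")[40:200,210:410]
cv2.imwrite("pics/w2c.png",cv2.resize(im,(800,640)[:2] if 0 else (750,600),interpolation=cv2.INTER_CUBIC))
E
```

```text
(no output)
```

View pics/w2c.png

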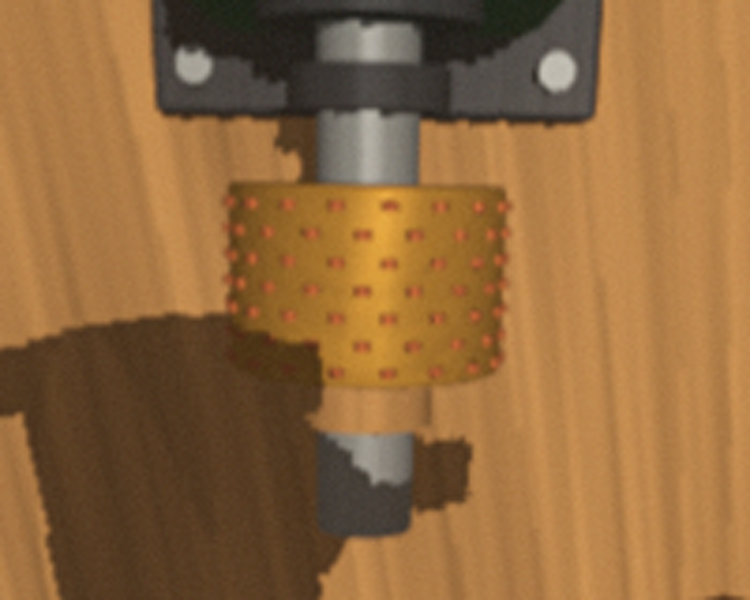

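```bash
python3 - <<'E'
from h import *
m=camera_model("wrist")
a=np.radians(8.4);X=np.array([-np.sin(a),-np.cos(a),0]);Y=np.array([np.cos(a),-np.sin(a),0])
P0=atz(m,(307.5,160),.105);print(P0)
for n,p,z in[("tip",(307.2,182.3),.119),("hub",(307.4,155.2),.124),("drum out",(307.6,142.5),.143),("drum in",(308,88.5),.143)]:
    q=atz(m,p,z);print(n,q,"along X from P0 mm",1000*(q-P0)@X,1000*(q-P0)@Y)
    
o=ctrl.get_obs();R=np.array(o["tcp_rot"])
tip=P0+X*((atz(m,(307.2,182.3),.119)-P0)@X)
for s in (-5,-8,-20): 
    q=tip+X*s/1000; print(s,q,"slide",R.T@(q-o["eef_pos"])*1000)
E
```

```text
[0.5317 0.0234 0.105 ]
tip [0.5286 0.0022 0.119 ] along X from P0 mm 21.32209808227552 0.05364950596456051
hub [0.5334 0.0323 0.124 ] along X from P0 mm -9.13814493072078 0.4000286731407853
drum out [0.5365 0.0482 0.143 ] along X from P0 mm -25.25493259954048 1.099814108393512
drum in [0.544  0.0966 0.143 ] along X from P0 mm -74.28736576192806 1.445662024958304
-5 [0.5293 0.0072 0.105 ] slide [-10.8698   8.7941 201.6524]
-8 [0.5298 0.0102 0.105 ] slide [-10.8422   5.7943 201.6521]
-20 [0.5315 0.022  0.105 ] slide [-10.7319  -6.2052 201.6511]
```

```bash
python3 -m creep '[{"slide":[-5,2,40],"rot":[0,0,0.01]},{"slide":[-6,0,40],"rot":[0,0,0]},{"slide":[0,0,30],"rot":[0,0,0]},{"slide":[0,0,0],"rot":[0,0,0]},{"slide":[0,0,0],"rot":[0,0,0]}]' 0.38
```

```text
time: 4.65
eef_pos: [0.5307, 0.0145, 0.1975]
tcp_rot: [[0.989, -0.146, 0.001], [-0.146, -0.989, -0.0], [0.001, -0.0, -1.0]]
wrist_force: [0.7, 0.8, 1.1]
opening: 0.0529
```

```bash
python3 -m creep '[{"slide":[0,0,40],"rot":[0,0,0]},{"slide":[0,0,30],"rot":[0,0,0]},{"slide":[0,0,20],"rot":[0,0,0]},{"slide":[0,0,12],"rot":[0,0,0]},{"slide":[0,0,0],"rot":[0,0,0]}]'
python3 -m creep '[{"slide":[0,-10,0],"rot":[0,0,0]},{"slide":[0,-8,0],"rot":[0,0,0]},{"slide":[0,-4,0],"rot":[0,0,0]},{"slide":[0,-2,0],"rot":[0,0,0]},{"slide":[0,0,0],"rot":[0,0,0]}]'

```

```text
time: 5.28
eef_pos: [0.5302, 0.015, 0.0946]
tcp_rot: [[0.989, -0.146, 0.0], [-0.146, -0.989, 0.0], [0.0, -0.0, -1.0]]
wrist_force: [-0.6, 0.3, 0.1]
opening: 0.0528
time: 5.9
eef_pos: [0.5333, 0.039, 0.0944]
tcp_rot: [[0.989, -0.145, 0.0], [-0.145, -0.989, 0.0], [0.0, -0.0, -1.0]]
wrist_force: [-0.1, 0.9, -0.2]
opening: 0.053
```

```bash
python3 -m creep '[{"slide":[0,-3,0],"rot":[0,0,0]},{"slide":[0,-3,0],"rot":[0,0,0]}]'
python3 -m creep '[{"slide":[0,-2,0],"rot":[0,0,0]},{"slide":[0,-2,0],"rot":[0,0,0]}]'
python3 -m creep '[{"slide":[0,-1,0],"rot":[0,0,0]},{"slide":[0,-1,0],"rot":[0,0,0]}]'
```

```text
time: 6.15
eef_pos: [0.5341, 0.0446, 0.0943]
tcp_rot: [[0.989, -0.146, -0.0], [-0.146, -0.989, -0.0], [-0.0, 0.0, -1.0]]
wrist_force: [-0.3, -4.8, 1.9]
opening: 0.0532
time: 6.4
eef_pos: [0.5347, 0.0488, 0.0943]
tcp_rot: [[0.989, -0.146, -0.0], [-0.146, -0.989, -0.0], [-0.0, 0.0, -1.0]]
wrist_force: [-0.6, -3.6, 1.5]
opening: 0.0532
time: 6.65
eef_pos: [0.535, 0.0507, 0.0943]
tcp_rot: [[0.989, -0.145, -0.0], [-0.145, -0.989, -0.0], [-0.0, 0.0, -1.0]]
wrist_force: [-0.8, -4.4, 1.1]
opening: 0.0531
```

```bash
for i in 1; do python3 -m creep '[{"slide":[0,-1,0],"rot":[0,0,0]}]'|grep -v rot
python3 -m creep '[{"slide":[0,-1,0],"rot":[0,0,0]}]'|grep -v rot
python3 -m creep '[{"slide":[0,-1,0],"rot":[0,0,0]}]'|grep -v rot
python3 -m creep '[{"slide":[0,-0.7,0],"rot":[0,0,0]}]'|grep -v rot; done
```

```text
time: 6.78
eef_pos: [0.5352, 0.0517, 0.0943]
wrist_force: [-0.0, -4.7, 1.8]
opening: 0.0528
time: 6.9
eef_pos: [0.5354, 0.0527, 0.0943]
wrist_force: [-0.1, -4.1, 0.8]
opening: 0.0532
time: 7.02
eef_pos: [0.5355, 0.0537, 0.0943]
wrist_force: [0.3, -4.0, 1.6]
opening: 0.053
time: 7.15
eef_pos: [0.5355, 0.0539, 0.0943]
wrist_force: [-1.0, -16.9, 3.0]
opening: 0.053
```

```bash
python3 -m creep '[{"slide":[0,-0.4,0],"rot":[0,0,0]},{"slide":[0,0,0],"rot":[0,0,0]}]'|grep -v rot
python3 -m creep '[{"slide":[0,-0.3,0],"rot":[0,0,0]},{"slide":[0,0,0],"rot":[0,0,0]}]'|grep -v rot
```

```text
time: 7.4
eef_pos: [0.5355, 0.0539, 0.0943]
wrist_force: [-1.0, -15.2, 2.0]
opening: 0.0529
time: 7.65
eef_pos: [0.5355, 0.0539, 0.0943]
wrist_force: [-1.9, -19.5, 2.2]
opening: 0.0532
```

```bash
python3 -m creep '[{"slide":[0,6,0],"rot":[0,0,0]},{"slide":[0,14,0],"rot":[0,0,0]},{"slide":[0,0,-50],"rot":[0,0,0]},{"slide":[0,0,-50],"rot":[0,0,0]},{"slide":[0,0,-50],"rot":[0,0,0]}]'
python3 -m creep '[{"slide":[0,0,0],"rot":[0,0,0]},{"slide":[0,0,0],"rot":[0,0,0]}]'
python3 - <<'E'
from h import *
m,im,out=snap("pics/w3.png",[("roller",.105),("clip_tab",.061),("rack",.026)])
im=cv2.imread("pics/w3.png")[60:260,200:460]
cv2.imwrite("pics/w3c.png",cv2.resize(im,(780,600),interpolation=cv2.INTER_CUBIC))
E
```

```text
time: 8.28
eef_pos: [0.5324, 0.0347, 0.2458]
tcp_rot: [[0.989, -0.146, -0.0], [-0.146, -0.989, 0.0], [-0.0, -0.0, -1.0]]
wrist_force: [0.7, -0.5, 0.4]
opening: 0.0528
time: 8.52
eef_pos: [0.5324, 0.0349, 0.244]
tcp_rot: [[0.989, -0.146, -0.0], [-0.146, -0.989, 0.0], [-0.0, -0.0, -1.0]]
wrist_force: [0.4, -0.1, 0.1]
opening: 0.0528
8.525 [0.5324 0.0349 0.244 ] yaw -8.37536886789468 [ 0.3631 -0.0976  0.1097]
roller 0.92 [318.0, 125.7] 6437 [0.5402 0.0856 0.105 ]
clip_tab 0.82 [296.0, 346.3] 388 [ 0.472  -0.1889  0.061 ]
clip_tab 0.56 [365.5, 326.4] 619 [ 0.5628 -0.1707  0.061 ]
rack 0.9 [354.3, 319.2] 2233 [ 0.5509 -0.1874  0.026 ]
rack 0.2 [319.2, 68.0] 20497 [0.5491 0.1359 0.026 ]
```

View pics/w3c.png

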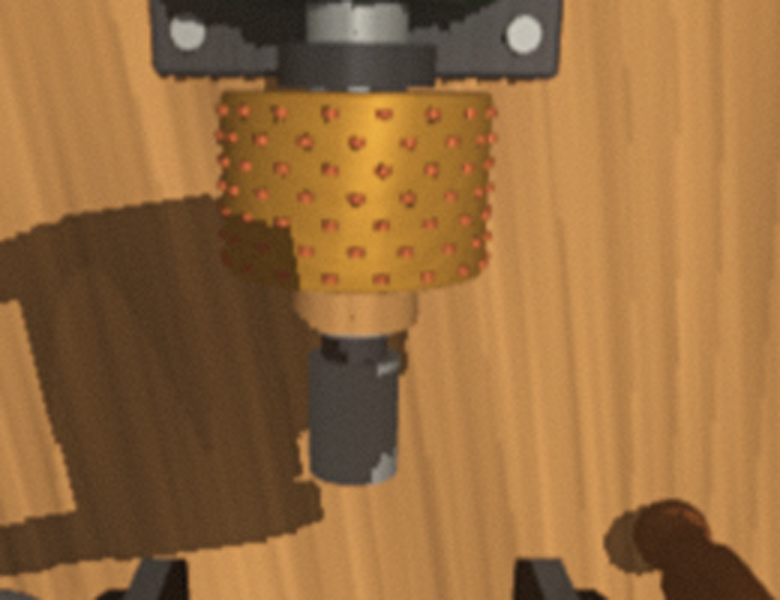

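Home: the roller sits against the collar and the groove shows at crop (355,345), i.e. wrist pixel (318,175). I'll cross-check the groove position and project the clip.

```bash
python3 - <<'E'
from h import *
m=camera_model("wrist")
a=np.radians(8.4);X=np.array([-np.sin(a),-np.cos(a),0]);Y=np.array([np.cos(a),-np.sin(a),0])
G=np.array([.5339,.0430,.105])
for n,p,z,off in[("tip",(200+355/3,60+484/3),.119,-42),("hub",(200+356/3,60+337/3),.124,6.5),("shoulder",(200+355/3,60+353/3),.119,-4.5),("drum",(318.5,60+292/3),.143,22)]:
    q=atz(m,p,z);print(n,q,"groove est rel G",1000*(q-G)@X+off,"lateral",1000*(q-G)@Y)
hsv=cv2.cvtColor(cv2.imread("pics/w3.png"),cv2.COLOR_BGR2HSV)
for r in(185,195,205):
    s=hsv[r,290:350,1];c=np.where(s<75)[0]+290;print(r,c.min(),c.max(),len(c),1000*(atz(m,((c.min()+c.max())/2,r),.105)-G)@Y)
p=[G*0+[.5694,-.175,.061]]
o=ctrl.get_obs();R=np.array(o["tcp_rot"])
print("slide to look at clip:",R.T@(np.array([.566,-.175,.20])-o["eef_pos"])*1000)
E
```

```text
tip [0.5279 0.0034 0.119 ] groove est rel G -1.9630117258811595 lateral -0.12316897272281975
hub [0.5349 0.0497 0.124 ] groove est rel G -0.2895877133842406 lateral 0.03466848354028867
shoulder [0.5338 0.0438 0.119 ] groove est rel G -5.269127747727838 lateral -0.21741325191803845
drum [0.5371 0.0663 0.143 ] groove est rel G -1.538691199776327 lateral -0.2107848239703811
185 303 331 29 -1.3712333496892433
195 303 331 29 -1.3617524220267065
205 304 331 28 -0.8853001953052876
slide to look at clip: [ 64.1892 202.9635  43.0263]
```

```bash
python3 -m creep '[{"slide":[16,50,5],"rot":[0,0,0]},{"slide":[16,50,10],"rot":[0,0,0]},{"slide":[16,50,10],"rot":[0,0,0]},{"slide":[16,50,10],"rot":[0,0,0]},{"slide":[0,3,8],"rot":[0,0,0]}]'
python3 -m creep '[{"slide":[0,0,0],"rot":[0,0,0]},{"slide":[0,0,0],"rot":[0,0,0]}]'|tail -1
python3 - <<'E'
from h import *
m,im,out=snap("pics/w4.png",[("clip_tab",.074),("clip",.06),("rack",.026)])
im=cv2.imread("pics/w4.png")[130:330,240:500]
cv2.imwrite("pics/w4c.png",cv2.resize(im,(780,600),interpolation=cv2.INTER_CUBIC))
E
```

```text
time: 9.35
eef_pos: [0.5665, -0.178, 0.1997]
tcp_rot: [[0.989, -0.148, -0.001], [-0.148, -0.989, -0.0], [-0.001, 0.0, -1.0]]
wrist_force: [-0.4, 0.9, 1.1]
opening: 0.0528
opening: 0.0528
9.6 [ 0.5665 -0.1739  0.2013] yaw -8.309307523290947 [ 0.912   0.7992 -0.1666]
clip_tab 0.88 [322.9, 186.6] 598 [ 0.571  -0.1747  0.074 ]
clip_tab 0.81 [228.6, 220.9] 642 [ 0.4813 -0.1946  0.074 ]
clip_tab 0.46 [442.3, 297.0] 630 [ 0.6727 -0.3056  0.074 ]
clip 0.96 [231.1, 219.2] 697 [ 0.479  -0.1986  0.06  ]
clip 0.62 [319.6, 184.9] 599 [ 0.5679 -0.1769  0.06  ]
rack 0.8 [318.9, 214.1] 7475 [ 0.5614 -0.219   0.026 ]
```

View pics/w4c.png

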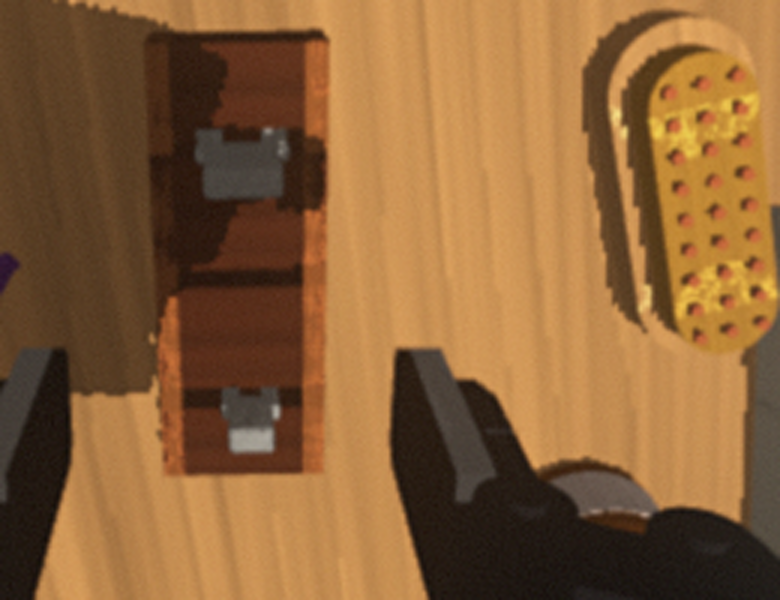

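```bash
python3 - <<'E'
from h import *
m=camera_model("wrist");o=ctrl.get_obs();R=np.array(o["tcp_rot"])
P=lambda x,y,z:atz(m,(240+x/3,130+y/3),z)
def yaw(a,b):d=a-b;return np.degrees(np.arctan2(-d[0],-d[1]))*-1
for a,b in(((328,38),(325,472)),((147,38),(163,472))):
    A,B=P(*a,.026),P(*b,.026);print(A,B,"len",np.linalg.norm(A-B),"edge dir angle from y deg",np.degrees(np.arctan2(A[0]-B[0],A[1]-B[1])))
c=P(245,182.5,.074);print("tab top",c)
for a,b in(((203,168),(288,165)),((205,199),(284,196))):
    d=P(*b,.074)-P(*a,.074);print("tab len",np.linalg.norm(d),"yaw",np.degrees(np.arctan2(d[1],d[0])))
print("slide mm to TCP over tab:",R.T@(np.array([c[0],c[1],.046])-o["eef_pos"])*1000)
E
```

```text
[ 0.6027 -0.1484  0.026 ] [ 0.5827 -0.3152  0.026 ] len 0.1679662884143836 edge dir angle from y deg 6.8267649813814995
[ 0.5433 -0.1397  0.026 ] [ 0.5207 -0.3061  0.026 ] len 0.16789854360884746 edge dir angle from y deg 7.7595391947175925
tab top [ 0.5699 -0.1789  0.074 ]
tab len 0.024964256176350185 yaw -6.194553926338859
tab len 0.023455828541844487 yaw -6.011187457854082
slide mm to TCP over tab: [  3.6505   4.2181 155.736 ]
```

```bash
python3 -m creep '[{"slide":[3.7,4.2,25],"rot":[0,0,-0.02]},{"slide":[0,0,45],"rot":[0,0,0]},{"slide":[0,0,45],"rot":[0,0,0]},{"slide":[0,0,25],"rot":[0,0,0]},{"slide":[0,0,15],"rot":[0,0,0]}]'
python3 -m creep '[{"slide":[0,0,0],"rot":[0,0,0]},{"slide":[0,0,0],"rot":[0,0,0]},{"slide":[0,0,0],"rot":[0,0,0]},{"slide":[0,0,0],"rot":[0,0,0]}]' 0.9

```

```text
time: 10.42
eef_pos: [0.5693, -0.1791, 0.0453]
tcp_rot: [[0.992, -0.125, -0.001], [-0.125, -0.992, 0.0], [-0.001, -0.0, -1.0]]
wrist_force: [0.3, -1.0, -0.0]
opening: 0.0528
time: 10.92
eef_pos: [0.5701, -0.1798, 0.0471]
tcp_rot: [[0.992, -0.126, 0.001], [-0.126, -0.992, -0.0], [0.001, 0.0, -1.0]]
wrist_force: [0.3, -0.3, 2.1]
opening: 0.0226
```

```bash
python3 -m creep '[{"slide":[0,0,-10],"rot":[0,0,0]},{"slide":[0,0,-30],"rot":[0,0,0]},{"slide":[0,0,-50],"rot":[0,0,0]},{"slide":[0,0,-60],"rot":[0,0,0]},{"slide":[0,0,-50],"rot":[0,0,0]}]'
python3 -m creep '[{"slide":[0,0,0],"rot":[0,0,0]},{"slide":[0,0,0],"rot":[0,0,0]}]'|tail -2
python3 - <<'E'
from h import *
m,im,out=snap("pics/w5.png",[("clip_tab",.26),("clip",.26)])
im=cv2.imread("pics/w5.png")[120:320,200:460]
cv2.imwrite("pics/w5c.png",cv2.resize(im,(780,600),interpolation=cv2.INTER_CUBIC))
E
```

```text
time: 11.55
eef_pos: [0.5696, -0.1796, 0.2494]
tcp_rot: [[0.992, -0.126, 0.001], [-0.126, -0.992, -0.001], [0.001, 0.0, -1.0]]
wrist_force: [0.3, -0.1, -0.9]
opening: 0.0224
wrist_force: [0.7, 1.3, -0.1]
opening: 0.0226
11.8 [ 0.5692 -0.1795  0.2464] yaw -7.218614805573689 [ 0.6829  1.2695 -0.1157]
clip_tab 0.92 [234.1, 202.0] 511 [ 0.5382 -0.1393  0.26  ]
clip_tab 0.68 [318.9, 268.5] 3279 [ 0.5699 -0.1758  0.26  ]
clip 0.67 [316.1, 267.3] 3275 [ 0.5688 -0.175   0.26  ]
```

View pics/w5c.png

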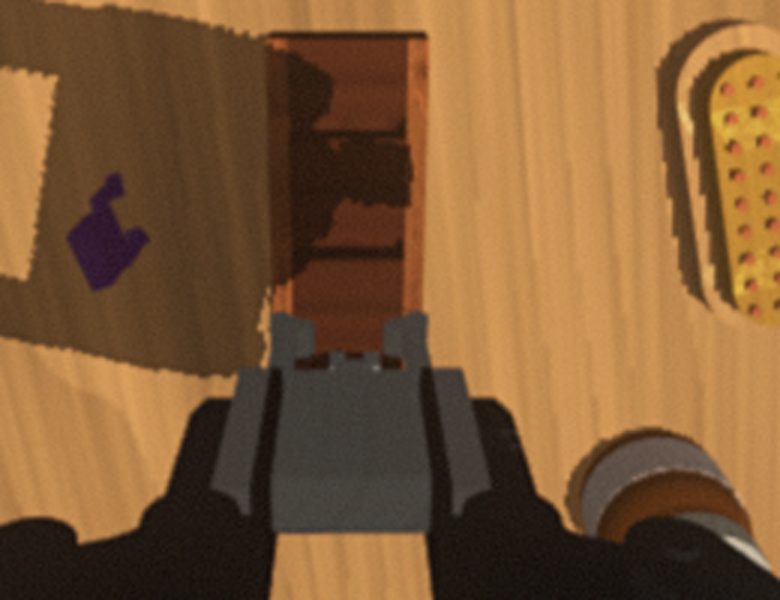

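```bash
python3 - <<'E'
from h import *
m=camera_model("wrist");o=ctrl.get_obs();R=np.array(o["tcp_rot"]);t=np.array(o["eef_pos"])
def tool(x,y,tz):
    px=(200+x/3,120+y/3);w=atz(m,px,t[2]-tz); return R.T@(w-t)*1000
for n,x,y,tz in(("top front",350,477,-.027),("top back",350,531,-.027),("tab bottom front",350,357,-.001),("fingertip front L",250,369,.0),("fingertip front R",450,369,.0),("tipfront if -3",450,369,-.003),("prong bottom",295,316,.037)):print(n,tool(x,y,tz))
# pick groove approach: G along X -0.8, lateral -0.6
a=np.radians(8.4);X=np.array([-np.sin(a),-np.cos(a),0]);Y=np.array([np.cos(a),-np.sin(a),0])
G=np.array([.5339,.0430,.105])-X*.0008-Y*.0006
print("G",G,"delta in tool",R.T@(np.array([G[0],G[1],.105+.045+.023])-t)*1000, "rot",np.radians(8.4-7.22))
E
```

```text
top front [ -0.7556  -6.9115 -26.9945]
top back [ -0.755    1.8953 -26.9994]
tab bottom front [ -0.7527 -12.3518  -0.9915]
fingertip front L [-17.1443  -9.6612   0.0454]
fingertip front R [15.6304 -9.7017 -0.0312]
tipfront if -3 [ 15.2816 -11.2323  -3.0296]
prong bottom [-11.9063  -2.7243  37.0295]
G [0.5334 0.0439 0.105 ] delta in tool [ -63.0212 -216.9403   72.2678] rot 0.020594885173533098
```

The clip is held upright, with its prongs clear at crop (295,330) and (405,330), tab centred about 2 mm towards tool -y. Moving it over the groove.

```bash
python3 -m creep '[{"slide":[-13,-43,0],"rot":[0,0,0]},{"slide":[-13,-43,0],"rot":[0,0,0]},{"slide":[-13,-43,0],"rot":[0,0,0]},{"slide":[-13,-43,0],"rot":[0,0,0]},{"slide":[-11.6,-43.3,0],"rot":[0,0,0]}]'
python3 -m creep '[{"slide":[0,0,30],"rot":[0,0,0.021]},{"slide":[0,0,25],"rot":[0,0,0]},{"slide":[0,0,15],"rot":[0,0,0]},{"slide":[0,0,0],"rot":[0,0,0]},{"slide":[0,0,0],"rot":[0,0,0]}]'
python3 - <<'E'
from h import *
m,im,out=snap("pics/w6.png")
a=np.radians(8.4);X=np.array([-np.sin(a),-np.cos(a),0]);Y=np.array([np.cos(a),-np.sin(a),0])
d=np.array(ctrl.get_obs()["eef_pos"])-[.5339,.0430,.105];print(1000*d@X,1000*d@Y)
im=cv2.imread("pics/w6.png")[120:320,200:460]
cv2.imwrite("pics/w6c.png",cv2.resize(im,(780,600),interpolation=cv2.INTER_CUBIC))
E
```

```text
time: 12.58
eef_pos: [0.5326, 0.0433, 0.2453]
tcp_rot: [[0.992, -0.126, -0.002], [-0.126, -0.992, -0.0], [-0.002, 0.0, -1.0]]
wrist_force: [0.5, -0.3, -0.2]
opening: 0.0227
time: 13.2
eef_pos: [0.534, 0.0419, 0.1768]
tcp_rot: [[0.989, -0.147, 0.001], [-0.147, -0.989, 0.0], [0.001, -0.0, -1.0]]
wrist_force: [0.5, 0.0, -0.7]
opening: 0.0227
13.2 [0.534  0.0419 0.1768] yaw -8.43770427886353 [ 0.5252  0.0264 -0.666 ]
1.1110763168137023 0.40413609288424424
```

View pics/w6c.png

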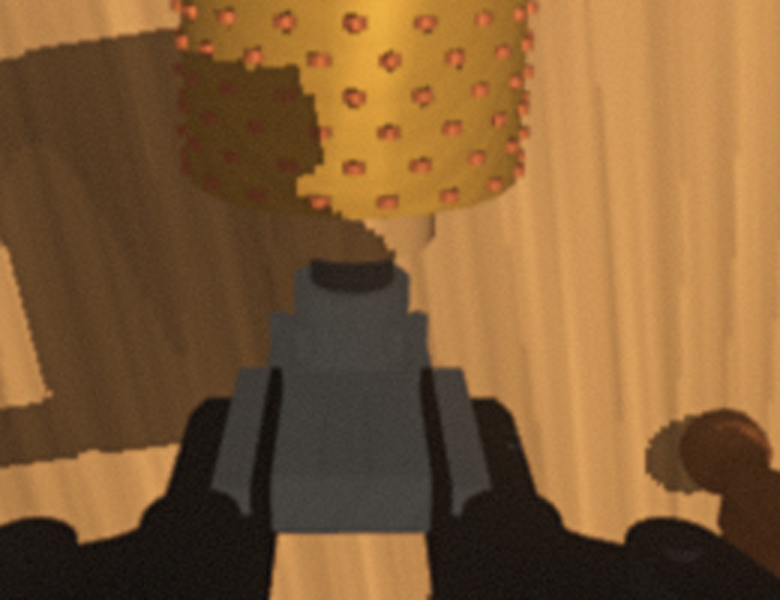

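```bash
python3 - <<'E'
from h import *
m=camera_model("wrist");a=np.radians(8.4);X=np.array([-np.sin(a),-np.cos(a),0]);Y=np.array([np.cos(a),-np.sin(a),0])
G=np.array([.5339,.0430,.105])
q=atz(m,(200+352/3,120+291/3),.119);print("shoulder ctr ->groove",1000*(q-G)@X-4.5,1000*(q-G)@Y)
q=atz(m,(200+352/3,120+262/3),.124);print("hub? ",1000*(q-G)@X+6.5)
E
python3 -m creep '[{"slide":[0,0,15],"rot":[0,0,0]},{"slide":[0,0,8],"rot":[0,0,0]},{"slide":[0,0,4],"rot":[0,0,0]},{"slide":[0,0,0],"rot":[0,0,0]}]'|grep -v rot
python3 -m creep '[{"slide":[0,0,2],"rot":[0,0,0]},{"slide":[0,0,0],"rot":[0,0,0]}]'|grep -v rot
python3 -m creep '[{"slide":[0,0,1],"rot":[0,0,0]},{"slide":[0,0,0],"rot":[0,0,0]}]'|grep -v rot
```

```text
shoulder ctr ->groove -2.9362618875417565 0.13835864544660248
hub?  -0.7857424875628789
time: 13.75
eef_pos: [0.5334, 0.042, 0.1489]
wrist_force: [0.0, -0.0, -0.3]
opening: 0.0228
time: 14.0
eef_pos: [0.5336, 0.042, 0.1474]
wrist_force: [0.6, -1.1, -0.6]
opening: 0.0227
time: 14.25
eef_pos: [0.5336, 0.042, 0.1463]
wrist_force: [-0.7, -0.7, -0.6]
opening: 0.0229
```

```bash
python3 -m creep '[{"slide":[0,0,1],"rot":[0,0,0]},{"slide":[0,0,0],"rot":[0,0,0]}]'|grep -v rot
python3 -m creep '[{"slide":[0,0,1],"rot":[0,0,0]},{"slide":[0,0,0],"rot":[0,0,0]}]'|grep -v rot
python3 -m creep '[{"slide":[0,0,0.7],"rot":[0,0,0]},{"slide":[0,0,0],"rot":[0,0,0]}]'|grep -v rot
```

```text
time: 14.5
eef_pos: [0.5335, 0.042, 0.1452]
wrist_force: [0.1, -0.4, 0.3]
opening: 0.0224
time: 14.75
eef_pos: [0.5337, 0.042, 0.1443]
wrist_force: [1.4, 0.5, 1.1]
opening: 0.0226
time: 15.0
eef_pos: [0.5339, 0.042, 0.1437]
wrist_force: [2.2, 0.5, 2.5]
opening: 0.0226
```

```bash
python3 -m creep '[{"slide":[0.3,0,1],"rot":[0,0,0]},{"slide":[0,0,0],"rot":[0,0,0]}]'|grep -v rot
python3 -m creep '[{"slide":[0,0,1],"rot":[0,0,0]},{"slide":[0,0,0],"rot":[0,0,0]}]'|grep -v rot
```

```text
time: 15.25
eef_pos: [0.5343, 0.0419, 0.1427]
wrist_force: [2.5, -0.2, 4.6]
opening: 0.0228
time: 15.5
eef_pos: [0.5343, 0.042, 0.1418]
wrist_force: [1.8, -1.0, 6.9]
opening: 0.0229
```

```bash
python3 -m creep '[{"slide":[0.3,0,1],"rot":[0,0,0]},{"slide":[0,0,0],"rot":[0,0,0]}]'|grep -v rot
python3 -m creep '[{"slide":[0,0,1],"rot":[0,0,0]},{"slide":[0,0,0],"rot":[0,0,0]}]'|grep -v rot
python3 -m creep '[{"slide":[0,0,1],"rot":[0,0,0]},{"slide":[0,0,0],"rot":[0,0,0]}]'|grep -v rot
```

```text
time: 15.75
eef_pos: [0.5344, 0.0419, 0.1408]
wrist_force: [1.7, -0.7, 5.0]
opening: 0.0228
time: 16.0
eef_pos: [0.5343, 0.0419, 0.1397]
wrist_force: [0.7, 0.5, 5.7]
opening: 0.0228
time: 16.25
eef_pos: [0.5344, 0.0419, 0.1388]
wrist_force: [1.7, -0.4, 5.5]
opening: 0.0228
```

```bash
for i in 1; do python3 -m creep '[{"slide":[0,0,2],"rot":[0,0,0]},{"slide":[0,0,0],"rot":[0,0,0]}]'|grep -v rot
python3 -m creep '[{"slide":[0,0,2],"rot":[0,0,0]},{"slide":[0,0,0],"rot":[0,0,0]}]'|grep -v rot
python3 -m creep '[{"slide":[0,0,2],"rot":[0,0,0]},{"slide":[0,0,0],"rot":[0,0,0]}]'|grep -v rot
done
```

```text
time: 16.5
eef_pos: [0.5342, 0.0419, 0.1365]
wrist_force: [3.3, 0.3, -0.8]
opening: 0.0225
time: 16.75
eef_pos: [0.5341, 0.0419, 0.1343]
wrist_force: [2.7, 0.7, -3.8]
opening: 0.0227
time: 17.0
eef_pos: [0.5339, 0.0419, 0.1322]
wrist_force: [3.7, -0.0, -7.3]
opening: 0.0229
```

```bash
python3 -m creep '[{"slide":[0.3,0,2],"rot":[0,0,0]},{"slide":[0,0,0],"rot":[0,0,0]}]'|grep -v rot
python3 -m creep '[{"slide":[0.3,0,1],"rot":[0,0,0]},{"slide":[0,0,0],"rot":[0,0,0]}]'|grep -v rot
python3 -m creep '[{"slide":[0,0,0.7],"rot":[0,0,0]},{"slide":[0,0,0],"rot":[0,0,0]}]'|grep -v rot
```

```text
time: 17.25
eef_pos: [0.5341, 0.0418, 0.1302]
wrist_force: [2.1, 0.8, -7.1]
opening: 0.0228
time: 17.5
eef_pos: [0.5345, 0.0418, 0.1294]
wrist_force: [0.7, -0.7, -3.5]
opening: 0.0225
time: 17.75
eef_pos: [0.5346, 0.0418, 0.1289]
wrist_force: [1.1, -1.0, -3.5]
opening: 0.0229
```

```bash
python3 -m creep '[{"slide":[0,0,0.7],"rot":[0,0,0]},{"slide":[0,0,0],"rot":[0,0,0]}]'|grep -v rot
python3 -m creep '[{"slide":[0,0,0.7],"rot":[0,0,0]},{"slide":[0,0,0],"rot":[0,0,0]}]'|grep -v rot
python3 -m creep '[{"slide":[0,0,0.6],"rot":[0,0,0]},{"slide":[0,0,0],"rot":[0,0,0]}]'|grep -v rot
```

```text
time: 18.0
eef_pos: [0.5347, 0.0418, 0.1281]
wrist_force: [-0.5, 0.6, -2.2]
opening: 0.0227
time: 18.25
eef_pos: [0.5348, 0.0418, 0.1278]
wrist_force: [-2.5, 0.4, 5.5]
opening: 0.0226
time: 18.5
eef_pos: [0.5348, 0.0418, 0.1275]
wrist_force: [-3.9, 0.1, 12.9]
opening: 0.0229
```

```bash
python3 -m creep '[{"slide":[-0.2,0,0.6],"rot":[0,0,0]},{"slide":[0,0,0],"rot":[0,0,0]}]'|grep -v rot
python3 -m creep '[{"slide":[0,0,0.5],"rot":[0,0,0]},{"slide":[0,0,0],"rot":[0,0,0]}]'|grep -v rot
```

```text
time: 18.75
eef_pos: [0.5349, 0.0418, 0.1274]
wrist_force: [-4.8, -0.1, 20.9]
opening: 0.0226
time: 19.0
eef_pos: [0.535, 0.0418, 0.1272]
wrist_force: [-6.9, -0.4, 28.4]
opening: 0.0226
```

Firm bottom at the predicted height. Easing off, releasing, and retreating upwards.

```bash
python3 -m creep '[{"slide":[0,0,-1],"rot":[0,0,0]},{"slide":[0,0,-0.8],"rot":[0,0,0]}]'|grep -v rot
python3 -m creep '[{"slide":[0,0,0],"rot":[0,0,0]},{"slide":[0,0,0],"rot":[0,0,0]},{"slide":[0,0,0],"rot":[0,0,0]},{"slide":[0,0,0],"rot":[0,0,0]}]' 0.38
python3 -m creep '[{"slide":[0,0,-10],"rot":[0,0,0]},{"slide":[0,0,-30],"rot":[0,0,0]},{"slide":[0,0,-50],"rot":[0,0,0]},{"slide":[0,25,-50],"rot":[0,0,0]},{"slide":[0,0,0],"rot":[0,0,0]}]'
python3 - <<'E'
from h import *
m,im,out=snap("pics/w7.png",[("clip",.105),("clip_tab",.142)])
a=cv2.imread("pics/w7.png")[60:260,200:460]
save("pics/s7.png",camera("scene"));b=cv2.imread("pics/s7.png")[150:250,285:415]
cv2.imwrite("pics/w7c.png",np.hstack([cv2.resize(a,(400,308),interpolation=cv2.INTER_CUBIC),cv2.resize(b,(400,308),interpolation=cv2.INTER_CUBIC)]))
for r in regions_of("scene","clip"):print(r["confidence"],r["pixel"])
E
```

```text
time: 19.25
eef_pos: [0.5346, 0.0418, 0.1279]
wrist_force: [-0.1, -0.3, -0.9]
opening: 0.0225
time: 19.75
eef_pos: [0.5346, 0.0418, 0.1275]
tcp_rot: [[0.989, -0.146, -0.0], [-0.146, -0.989, 0.0], [-0.0, 0.0, -1.0]]
wrist_force: [0.4, -0.4, -0.2]
opening: 0.0527
time: 20.38
eef_pos: [0.5328, 0.0161, 0.2721]
tcp_rot: [[0.989, -0.147, 0.007], [-0.147, -0.989, -0.0], [0.007, -0.001, -1.0]]
wrist_force: [-0.3, 0.4, -0.3]
opening: 0.0529
20.375 [0.5328 0.0161 0.2721] yaw -8.472513520864933 [-0.2745  0.3861 -0.2952]
clip 0.75 [314.1, 153.4] 570 [0.5339 0.0378 0.105 ]
clip 0.62 [295.5, 317.2] 386 [ 0.4834 -0.1503  0.105 ]
clip_tab 0.75 [294.2, 320.3] 375 [ 0.4886 -0.1242  0.142 ]
clip_tab 0.64 [314.7, 157.0] 544 [0.535  0.0417 0.142 ]
0.65 [332.9, 187.9]
0.25 [221.0, 198.2]
```

View pics/w7c.png

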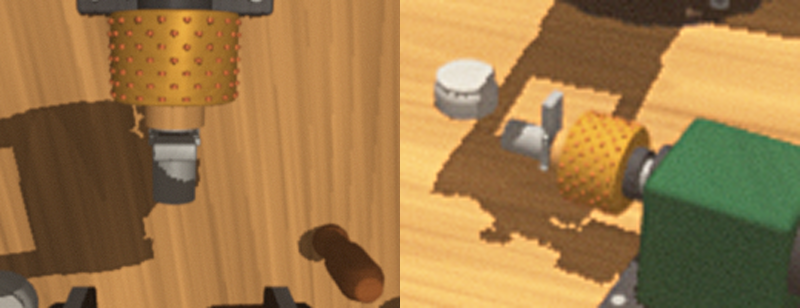

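The clip stands upright in the groove beside the hub, at left crop (175,145) and right crop (550,130). The roller is home against the collar and the gripper is clear.

```bash
python3 -c "
from cell import ticket;print(ticket.sign_off())"
```

```text
the job is handed in; nothing more can be done
None
```

I pushed the roller home and pressed the larger clip onto the groove, let go of it, and handed the job in at about 20 s of the 50 s allowed.

- **Roller:** It slid along the spindle at about 4 N. It then met a firm stop, which I pressed with up to about 20 N. The wrist camera showed it home against the collar with the groove uncovered.
- **Clip:** Resistance rose gently to about 7 N, then the clip pulled itself in. It reached the bottom at the predicted height, within about 1 mm. I pressed to about 28 N by the wrist force reading and let go.
- **Last pictures:** The clip stands upright and by itself against the hub, the roller is still home, and the gripper is clear with no force on the wrist. I touched nothing else. I did not compare the other objects with their starting places.

**Disagreement:** Camera estimates of the groove's position along the spindle were about 0.3 to 3 mm closer to the gearbox than the position felt through the roller. I placed the clip 1 mm towards the free end of the felt position, to allow for how it sat in the gripper. It went in without any search.

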